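# Unnest the parts pots and sort them into their dishes

## Task

Three parts pots are nested snugly one in another; the largest, black one is fixed in its dish. Pull the small yellow pot and the medium blue pot out of the nest and stand them upright, apart, in the two empty dishes: the small pot in the smaller dish and the medium pot in the larger one.

Things in the scene. Friction and masses are not known exactly. Their poses are not given: they have to be found in the camera images.
- small_pot_center (a point): Small yellow open round pot, 52 mm high: upper 28 mm a smooth collar 47 mm across (grip it here), lower 24 mm a body 37 mm across; floor 3 mm. Point: the pot's centre, 26 mm above its underside; z: its axis, towards the rim. At first its body sits in the blue pot (1-2 mm play all round), collar on the blue rim, own rim 111 mm above the desk. About 60 g. It comes straight up.
- medium_pot_center (a point): Medium blue open round pot, 52 mm high: upper 28 mm a smooth collar 56 mm across (grip it here), lower 24 mm a body 47 mm across; floor 3 mm. Point: the pot's centre, 26 mm above its underside; z: its axis, towards the rim. At first its body sits in the black pot (1-2 mm play all round), collar on the black rim (68 mm across, 55 mm above the desk). About 90 g. It comes straight up.
- small_dish_floor (a point): Shallow round dark steel dish with a cork-coloured floor, 58 mm across inside, 66 mm outside, rim 8 mm above the desk, floor 3 mm above the desk; fixed to the desk; the smaller empty dish. Point: centre of the dish's floor, on its upper face; z up.
- medium_dish_floor (a point): Shallow round dark steel dish with a cork-coloured floor, 76 mm across inside, 84 mm outside, rim 8 mm above the desk, floor 3 mm above the desk; fixed to the desk; the larger empty dish. Point: centre of the dish's floor, on its upper face; z up.

How it is judged (in metres and radians):
At the end, for the whole second after the job is handed in: The small yellow pot stands on the floor of the smaller dish (centre within 15 mm of the dish's) and the medium blue pot on the floor of the larger empty dish (within 18 mm), both upright within 10 degrees, and stay so (horizontal distance between small_pot_center and small_dish_floor below 0.015 m and height (world z) of small_pot_center between 0.022 and 0.037 m and angle between each of small_pot_center, medium_pot_center's own z axis and vertical below 0.17 rad and horizontal distance between medium_pot_center and medium_dish_floor below 0.018 m and height (world z) of medium_pot_center between 0.022 and 0.037 m); the robot touches nothing.
It also fails if it takes over 62 s, if anything falls off the work surface, if the arm or the gripper's body presses on something with over 40 N, if the wrist force passes 120 N, or if a joint passes its speed limit or range.

## Robot

A 6-joint arm with a two-finger parallel gripper is mounted at the origin on a cart in front of the work surface, level with it; the furniture and walls round the work are solid. World frame = base frame: x ahead of the robot, y to its left, z up, the work surface at z = 0. Lengths are in mm, angles in rad, forces in N, time in s.
With the tool pointing down it reaches from about 350 to 775 mm from the base axis. Payload 7.3 kg.
Tool frame: the origin (TCP) lies midway between the tips of the shut fingers; the grasp point (between the pads) lies 19 mm behind it; z points along the fingers, y is the line along which they close (so a half turn about z gives the same grasp; the last joint's range is limited). The gripper opens to 92 mm and grips with 3 to 60 N. Pads are 19 mm wide; open, the fingers measure 130 mm over their backs; the gripper's body (75 mm by 190 mm) begins 47 mm behind the grasp point.
Start: joints at [-1.404, 0.342, 1.524, -0, 1.275, -0.146], TCP at [161.578, -499.537, 226.741] pointing down, gripper open.
Joint ranges: [-2.53, 2.53], [-0.77, 2.02], [0.04, 2.7], [-1, 4.14], [0.28, 2.66], [-3.11, 3.11]. Speed limits (rad/s): [2.57, 2.57, 3.14, 3.14, 3.14, 3.14].

## Interface

Orientations are given as [roll, pitch, yaw] about the fixed x, y, z axes, in that order (R = Rz(yaw) Ry(pitch) Rx(roll)).
In Python, from plant import bot gives the robot as it stands.
- The arm moves only by the tool jog_arm, never from a script. Its arguments are lists of equal length, an entry for each row: "dp": the shift along the tool's x, y, z in m, a list of three; "twist": the turn about the tool's z in degrees. A call has 1 to 10 rows; each row shifts and turns the commanded pose from where the row before left it, along the tool's axes as they then stand; what a row does not reach is not made up. A row lasts 1/8 s, in which the tool goes at most 62.5 mm and 10.7 degrees, less where a joint would pass 70% of its speed; a pose out of reach is approached as far as the arm can. A call is refused whole if a number of a shift passes 0.0625 or a number of a turn 10.7, either way. A call with a gripper value outside its range is refused whole. "jaw" is the finger opening in m, from 0 to 0.0918, set as the call begins (left out, the last holds). The fingers move at their own pace and stop on an object; the grip force is fixed at half the most. Time passes only in rows, so rows that do not move let the fingers close. It gives the time, the measured TCP pose, the force, the opening and the grip force at its end, in the units of the state.
- bot.get_obs(): the state, without advancing time (a new reading comes with each control period).
- bot.capture(name): name is "scene" or "top" or "wrist"; returns the picture (420x560x3 uint8, blue, green, red); there is no depth.
- bot.camera_params(name): a dict with "fx", "fy", "cx", "cy" (pixels), "R" (3x3) and "t" (3): a world point X has camera coordinates R X + t. Camera axes: x right, y down, z forward; pixel columns grow to the right and rows downward; lengths in mm; the calibration is good to about 2 mm. The wrist camera is an equidistant fisheye: a pixel r from the principal point sees the ray r / f radians off the axis. A picture is of the moment at which its call begins: read the wrist's pose just before it. camera_params takes no time and is no camera call; for the wrist camera it gives the pose at the moment of the call.
- bot.close_job(): hands the job in; it is judged then, once.
Trained networks look in the newest picture that a camera, given by its name, has taken for a name from the list of things; names that differ only in an ending like _2 or _b are one class to them, and where a whole thing is asked for, a point or a joint stands for the part that bears it (a point fixed in the world has none). Each returns a list of dicts, best first, with "confidence" (0 to 1); they miss things now and then, are a little off and sometimes report something else, mostly with a low value. They report only what shows in the picture. A call takes as long as a camera call.
- bot.find_in(camera, label): "bbox" ([centre column, centre row, width, height] in pixels, round what is visible of it).
- bot.masks_of(camera, label): "pixels" (420x560 bool, what is visible of it) and "bbox" ([centre column, centre row, width, height] in pixels, round what is visible of it).
The state is a dict: "time": time; "joint_positions": joint angles; "dq": joint speeds; "tau": joint torques, N m; "tool_pos": TCP position; "tcp_rot": TCP orientation; "contact_force": force on the tool from outside, world axes, zero at the start; "moment": the same for the moment, N m; "grip_width": finger opening in mm; "finger_force": force on a finger pad.
Only numpy, scipy, OpenCV 4.12 (cv2) and the standard library are available. Lean on these libraries where they do the work, as an engineer would, in place of code of your own. Each camera call takes 0.05 s, during which the arm holds its last target. There are 200 camera calls.

## Working session

There is one attempt and no reset: what is moved stays moved. The work goes in short steps, Python scripts to look and compute and a tool call to move; the robot and the scene stay as the last step left them, time stands still between calls to the robot, and variables do not carry over. Pictures are saved under pics/ and viewed, at most 10 in all, crops included, and the job is handed in when it is done.

Besides the shell and the picture viewer there is one more tool, called after "Call:" in YAML: its name, and indented under it one key for each argument. jog_arm: Moves the arm, as the interface text tells. Its arguments: {"type":"object","properties":{"dp":{"type":"array"},"twist":{"type":"array"},"jaw":{"type":"number"}},"required":["dp","twist"]}

```bash
mkdir -p pics; python3 - <<'E'
from plant import bot
import cv2,numpy as np
o=bot.get_obs();print(o['time'],o['tool_pos'],o['tcp_rot'],o['grip_width'])
ims=[]
for c in ("scene","top"):
    im=bot.capture(c);ims.append(im)
    P=bot.camera_params(c);R=np.array(P['R']);print(c,-R.T@np.array(P['t']),P['fx'])
    for n in ("small_pot_center","medium_pot_center","small_dish_floor","medium_dish_floor"):
        for d in bot.find_in(c,n)[:2]: print(c,n,np.round(d['bbox'],1),round(d['confidence'],2))
cv2.imwrite('pics/a.png',ims[0]);cv2.imwrite('pics/b.png',ims[1])
print(bot.get_obs()['time'])
E
```

```text
0.0 [ 161.48296641 -499.13718829  226.05465766] [-3.14010827e+00 -2.23233330e-04  3.12740038e-01] 91.86224025314762
scene [ 923.69952322 -663.99635356 1088.4530493 ] 468.56660265656586
scene small_pot_center [200.6 323.1  25.1  26.1] 0.93
scene medium_pot_center [203.4 332.1  27.5  19.9] 0.7
scene small_dish_floor [248.7 271.2  25.   27.8] 0.66
top [ 345.82142863  -27.23199904 1512.53771457] 526.6359676928217
top small_pot_center [426.6 199.4  12.9  20.7] 0.85
top small_dish_floor [348.  209.9  24.7  21.1] 0.84
top medium_dish_floor [184.8 213.7  29.6  29.2] 0.8
0.5
```

View pics/b.png

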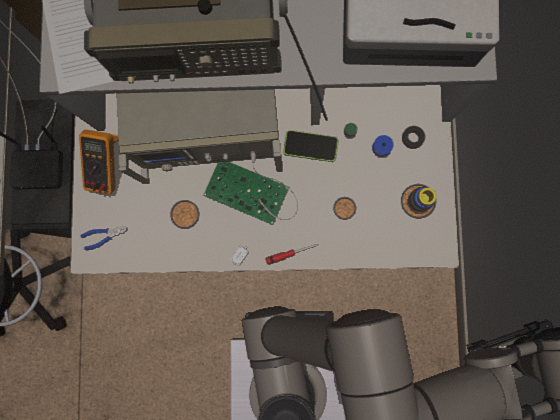

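View pics/a.png

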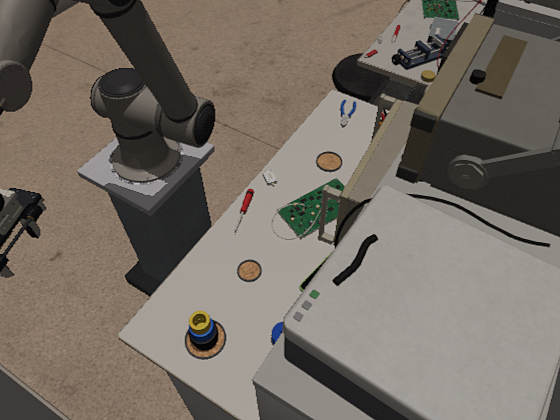

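The top view shows the nest at about (426,197), the small dish at (345,209) and the large dish at (185,214). In the scene view they are at (200,322), (249,271) and (329,162).

```bash
cat > h.py <<'E'
from plant import bot
import cv2,numpy as np
def ray(c,u,v,P=None):
    P=P or bot.camera_params(c);R=np.array(P['R']);C=-R.T@np.array(P['t'])
    x=(u-P['cx'])/P['fx'];y=(v-P['cy'])/P['fy']
    if c=='wrist':
        r=np.hypot(x,y);k=np.tan(r)/r if r>0 else 1;x*=k;y*=k
    d=R.T@np.array([x,y,1.]);return C,d
def plane(c,u,v,z,P=None):
    C,d=ray(c,u,v,P);return C+d*(z-C[2])/d[2]
E
python3 - <<'E'
from h import *
for c,f in (("scene","a"),("top","b")):
    im=bot.capture(c)
    for n,z in (("small_dish_floor",3),("medium_dish_floor",3)):
        for d in bot.masks_of(c,n)[:2]:
            m=d['pixels'];v,u=np.nonzero(m);print(c,n,round(d['confidence'],2),np.round(d['bbox'],1),len(u),np.round(plane(c,u.mean(),v.mean(),z),1))
    hsv=cv2.cvtColor(im,cv2.COLOR_BGR2HSV)
    m=cv2.inRange(hsv,(22,120,60),(36,255,255))
    for uv in ([200,322] if c=='scene' else [427,197],):
        s=np.zeros_like(m);s[uv[1]-25:uv[1]+25,uv[0]-25:uv[0]+25]=1
        v,u=np.nonzero(m*s);pts=np.c_[u,v].astype(np.int32)
        print(c,len(u),u.min(),u.max(),v.min(),v.max())
        # rim disc: project model circle z=111 and collar bottom z=83; fit bbox center by search
        P=bot.camera_params(c);R=np.array(P['R']);t=np.array(P['t'])
        a=np.linspace(0,2*np.pi,60);best=None
        obs=np.array([u.min()-.5,u.max()+.5,v.min()-.5,v.max()+.5])
        def bb(xy):
            X=np.vstack([np.c_[xy[0]+23.5*np.cos(a),xy[1]+23.5*np.sin(a),0*a+z] for z in (83,111)])@R.T+t
            U=X[:,0]/X[:,2]*P['fx']+P['cx'];V=X[:,1]/X[:,2]*P['fy']+P['cy']
            return np.array([U.min(),U.max(),V.min(),V.max()])-obs
        from scipy.optimize import least_squares
        s=least_squares(bb,plane(c,*uv,100)[:2]);print('nest',s.x,s.fun)
    cv2.imwrite(f'pics/{f}2.png',cv2.resize(im[160:250,150:470] if c=='top' else im[240:370,150:350],None,fx=2.5 if c=='top' else 4,fy=2.5 if c=='top' else 4))
E
```

```text
scene small_dish_floor 0.94 [249.7 273.4  20.6  24.3] 437 [ 517.  -171.7    3. ]
scene small_dish_floor 0.61 [330.9 162.2  27.4  17.8] 404 [508.7 289.4   3. ]
scene medium_dish_floor 0.83 [331.8 160.9  30.4  16.9] 428 [508.4 289.5   3. ]
scene 336 189 209 311 333
nest [ 530.6394833  -384.98843517] [-0.86062472  0.88198563 -0.91736526  0.854191  ]
top small_dish_floor 0.8 [348.3 208.8  23.4  23.7] 437 [ 515.  -174.5    3. ]
top medium_dish_floor 0.97 [185.2 214.9  28.3  28. ] 633 [507.2 287.9   3. ]
top 185 419 435 188 204
nest [ 532.50419067 -387.64361175] [-1.60323894  1.56811532 -0.84841903  0.85097987]
```

Call:
jog_arm:
  dp:
    - [0.045,0.001,0]
    - [0.045,0.001,0]
    - [0.045,0.001,0]
    - [0.045,0.001,0]
    - [0.045,0.001,0]
    - [0.045,0.001,0]
    - [0.045,0.001,0]
    - [0.04,0,0]
    - [0.032,0,0]
    - [0,0,0]
  twist: [0,0,0,0,0,0,0,0,0,0]

```text
time: 2.05
tool_pos: [533.7, -385.8, 226.0]
tcp_rot: [-3.141, -0.0, 0.316]
contact_force: [-0.3, -0.3, 0.5]
grip_width: 91.9
finger_force: 0.0
```

```bash
cat >> h.py <<'E'
def look(name):
    P=bot.camera_params('wrist');o=bot.get_obs();im=bot.capture('wrist')
    cv2.imwrite(f'pics/{name}.png',im)
    print(o['time'],np.round(o['tool_pos'],1),np.round(o['tcp_rot'],3),o['grip_width'])
    return P,o,im
def proj(P,X):
    q=np.atleast_2d(X)@np.array(P['R']).T+np.array(P['t']);rr=np.hypot(q[:,0],q[:,1]);th=np.arctan2(rr,q[:,2])
    return np.c_[P['fx']*th*q[:,0]/rr+P['cx'],P['fy']*th*q[:,1]/rr+P['cy']]
E
python3 - <<'E'
from h import *
P,o,im=look('w1')
print(-np.array(P['R']).T@np.array(P['t']))
print(proj(P,[[531.5,-386.5,111],[516,-173,3]]))
for n in ("small_pot_center","medium_pot_center","small_dish_floor"):
    for d in bot.masks_of('wrist',n)[:2]:
        v,u=np.nonzero(d['pixels']);print(n,d['bbox'],d['confidence'],u.mean(),v.mean(),plane('wrist',u.mean(),v.mean(),3,P))
E
```

```text
2.05 [ 533.7 -385.8  226. ] [-3.141 -0.     0.316] 91.94275909988743
[ 609.66184579 -361.13620057  385.14056698]
[[275.84111441 208.88176498]
 [113.25733046 146.04391046]]
small_pot_center [273.3, 204.4, 50.2, 55.6] 0.71 273.3653762505437 204.19269247498912 [ 505.45216155 -391.76055022    3.        ]
medium_pot_center [273.1, 183.9, 57.0, 35.9] 0.76 273.93548387096774 179.26344086021504 [ 535.19310509 -382.82706083    3.        ]
small_dish_floor [112.4, 147.8, 48.3, 51.5] 0.68 112.36705508474576 145.33421610169492 [ 516.55831472 -171.48633955    3.        ]
```

View pics/w1.png

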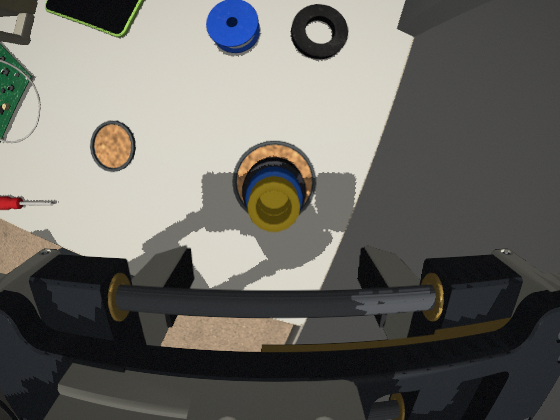

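The wrist view has the yellow rim at about (274,206) and the small dish at (113,146). Both match the predictions within about 3 px. I'll refine the rim.

```bash
cat >> h.py <<'E'
from scipy.optimize import least_squares
def sil(P,mask,r,z0,z1,xy0):
    c=max(cv2.findContours(mask.astype(np.uint8),0,1)[0],key=cv2.contourArea)
    m0=cv2.moments(c);h=cv2.convexHull(c);m0=cv2.moments(h);a=np.linspace(0,2*np.pi,72)
    def f(xy):
        X=np.vstack([np.c_[xy[0]+r*np.cos(a),xy[1]+r*np.sin(a),0*a+z] for z in (z0,z1)])
        m=cv2.moments(cv2.convexHull(proj(P,X).astype(np.float32)))
        return [m['m10']/m['m00']-m0['m10']/m0['m00'],m['m01']/m['m00']-m0['m01']/m0['m00']]
    s=least_squares(f,xy0,diff_step=1e-3)
    X=np.vstack([np.c_[s.x[0]+r*np.cos(a),s.x[1]+r*np.sin(a),0*a+z] for z in (z0,z1)])
    print('xy',s.x,'area',m0['m00'],cv2.contourArea(cv2.convexHull(proj(P,X).astype(np.float32))))
    return s.x
E
python3 - <<'E'
from h import *
P=bot.camera_params('wrist');im=cv2.imread('pics/w1.png')
m=cv2.inRange(cv2.cvtColor(im,cv2.COLOR_BGR2HSV),(20,100,40),(36,255,255));m[:,:230]=0;m[:,320:]=0;m[:165]=0;m[245:]=0
print(sil(P,m,23.5,83,111,[531,-386]))
b=bot.masks_of('wrist',"small_pot_center")
if b: sil(P,b[0]['pixels'],23.5,83,111,[531,-386])
b=bot.masks_of('wrist',"small_dish_floor")
if b: sil(P,b[0]['pixels'],29,3,3,[516,-172])
E
```

```text
xy [ 529.17545709 -385.92697715] area 2233.0 2390.15962407412
[ 529.17545709 -385.92697715]
xy [ 529.17704683 -385.84914873] area 2260.5 2390.1900771115907
xy [ 514.06710222 -172.20659745] area 1850.5 1335.1060512729455
```

Call:
jog_arm:
  dp:
    - [-0.0035,-0.001,0.04]
    - [0,0,0.04]
    - [0,0,0.035]
    - [0,0,0.024]
    - [0,0,0]
  twist: [0,0,0,0,0]

```text
time: 2.98
tool_pos: [526.8, -386.9, 86.0]
tcp_rot: [-3.138, 0.002, 0.312]
contact_force: [0.2, -0.1, 0.6]
grip_width: 91.8
finger_force: 0.0
```

Call:
jog_arm:
  dp:
    - [0,0,0]
    - [0,0,0]
    - [0,0,0]
    - [0,0,0]
    - [0,0,0]
    - [0,0,0]
  twist: [0,0,0,0,0,0]
  jaw: 0.03

```text
time: 3.72
tool_pos: [528.4, -387.2, 87.9]
tcp_rot: [3.141, -0.0, 0.313]
contact_force: [-0.3, -0.0, 1.7]
grip_width: 46.5
finger_force: 30.0
```

Call:
jog_arm:
  dp:
    - [0,0,-0.005]
    - [0,0,-0.01]
    - [0,0,-0.015]
    - [0,0,-0.02]
    - [0,0,-0.02]
    - [0,0,0]
    - [0,0,0]
  twist: [0,0,0,0,0,0,0]

```text
time: 4.6
tool_pos: [528.1, -387.1, 157.5]
tcp_rot: [-3.141, 0.0, 0.313]
contact_force: [-0.4, 0.2, -0.0]
grip_width: 46.8
finger_force: 30.0
```

```bash
python3 - <<'E'
from h import *
P,o,im=look('w2')
for n in ("small_pot_center","medium_pot_center","small_dish_floor"):
    for d in bot.masks_of('wrist',n)[:1]:
        print(n,np.round(d['bbox']),d['confidence'])
        if n[0]=='s' and 'dish' in n:
            sil(P,d['pixels'],29,3,3,[516,-172]);sil(P,d['pixels'],33,8,8,[516,-172])
        if n[0]=='m': sil(P,d['pixels'],28,55,83,[530,-386])
        if n=="small_pot_center": 
            z=o['tool_pos'][2]+24;sil(P,d['pixels'],23.5,z-28,z,[530,-386])
E
```

```text
4.6 [ 528.1 -387.1  157.5] [-3.141  0.     0.313] 46.83824814248371
small_pot_center [274. 252.  95.  82.] 0.78
xy [ 538.86575638 -383.28051524] area 6146.5 8401.891596536501
medium_pot_center [276. 199.  71.  55.] 0.76
xy [ 538.49377183 -381.99870018] area 3247.0 4503.037688543554
small_dish_floor [ 86. 151.  50.  60.] 0.55
xy [ 515.70751268 -170.86329555] area 2404.5 1726.6051292161283
xy [ 516.93654121 -173.538252  ] area 2404.5 2304.0124886021367
```

View pics/w2.png

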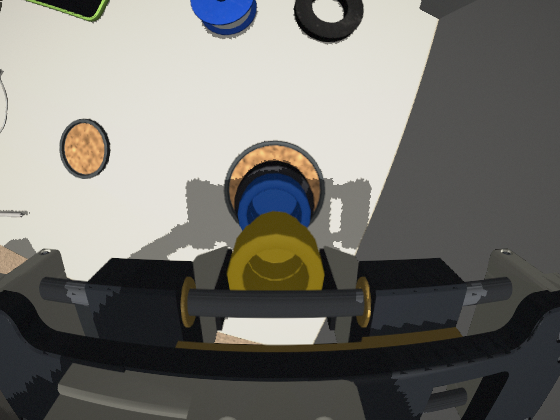

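The yellow pot is out and the blue pot stayed in the nest. The blue collar is at about (274,200) and the small dish at (85,149).

Call:
jog_arm:
  dp:
    - [0.01,-0.039,0]
    - [0.01,-0.039,0]
    - [0.01,-0.039,0]
    - [0.01,-0.039,0]
    - [0.007,-0.027,0]
    - [0.0065,-0.025,0.03]
    - [0,0,0.025]
    - [0,0,0]
    - [0,0,0]
  twist: [0,0,0,0,0,0,0,0,0]

```text
time: 5.92
tool_pos: [515.7, -173.4, 103.4]
tcp_rot: [3.141, -0.001, 0.312]
contact_force: [1.4, 0.7, 0.6]
grip_width: 46.5
finger_force: 30.0
```

```bash
python3 - <<'E'
from h import *
P,o,im=look('w3')
for d in bot.masks_of('wrist',"small_dish_floor")[:1]: print(d['bbox'],d['confidence'])
t=bot.capture('top');s=bot.capture('scene')
cv2.imwrite('pics/m3.png',np.hstack([cv2.resize(t[150:250,290:390],(400,400)),cv2.resize(s[220:320,200:300],(400,400))]))
print(proj(P,[[516.5,-173,3],[516.5+33,-173,8],[516.5-33,-173,8]]))
E
```

```text
5.925 [ 515.7 -173.4  103.4] [ 3.141e+00 -1.000e-03  3.120e-01] 46.54887581357006
[275.2, 200.6, 74.9, 59.6] 0.73
[[275.55239158 210.40206565]
 [288.29618737 174.44971352]
 [263.65148649 247.37988212]]
```

View pics/w3.png

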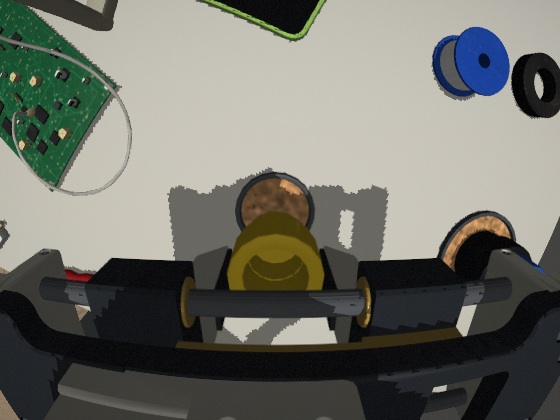

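The dish's outer edge spans columns 236–314 with its far edge at row 171. That agrees with the projected dish, so I'm lowering the pot.

Call:
jog_arm:
  dp:
    - [0,0,0.03]
    - [0,0,0.025]
    - [0,0,0.01]
    - [0,0,0.005]
    - [0,0,0]
    - [0,0,0]
  twist: [0,0,0,0,0,0]

```text
time: 6.88
tool_pos: [515.7, -173.1, 33.5]
tcp_rot: [3.14, -0.001, 0.313]
contact_force: [-1.4, -0.3, -0.4]
grip_width: 46.7
finger_force: 30.0
```

Call:
jog_arm:
  dp:
    - [0,0,0.001]
    - [0,0,0.001]
    - [0,0,0]
  twist: [0,0,0]

```text
time: 7.25
tool_pos: [515.6, -173.1, 31.9]
tcp_rot: [3.141, -0.001, 0.313]
contact_force: [-1.5, 1.6, 6.8]
grip_width: 46.3
finger_force: 30.0
```

Call:
jog_arm:
  dp:
    - [0,0,0]
    - [0,0,0]
    - [0,0,0]
    - [0,0,0]
    - [0,0,0]
  twist: [0,0,0,0,0]
  jaw: 0.09

```text
time: 7.88
tool_pos: [515.2, -172.9, 30.6]
tcp_rot: [-3.142, 0.0, 0.313]
contact_force: [-0.4, -0.4, -0.4]
grip_width: 88.8
finger_force: 0.0
```

Call:
jog_arm:
  dp:
    - [0,0,-0.02]
    - [0,0,-0.03]
    - [0,0,-0.04]
    - [0,0,-0.05]
    - [-0.005,0.0215,-0.03]
    - [-0.01,0.041,0]
    - [-0.01,0.041,0]
    - [-0.01,0.041,0]
    - [-0.01,0.041,0]
    - [0,0,0]
  twist: [0,0,0,0,0,0,0,0,0,0]

```text
time: 9.12
tool_pos: [528.8, -365.9, 199.8]
tcp_rot: [3.141, 0.001, 0.31]
contact_force: [-0.2, -0.4, -0.1]
grip_width: 90.5
finger_force: 0.0
```

```bash
python3 - <<'E'
from h import *
P,o,im=look('w4')
m=cv2.inRange(cv2.cvtColor(im,cv2.COLOR_BGR2HSV),(105,90,25),(130,255,255))
c=[k for k in cv2.findContours(m,0,1)[0] if cv2.contourArea(k)>300]
print([(cv2.boundingRect(k),cv2.contourArea(k)) for k in c], proj(P,[[530,-386,83]]))
for d in bot.masks_of('wrist',"medium_pot_center")[:2]:
    print(d['bbox'],d['confidence']);sil(P,d['pixels'],28,57,83,[530,-386])
for d in bot.masks_of('wrist',"small_pot_center")[:1]:
    print(d['bbox'],d['confidence']);sil(P,d['pixels'],23.5,27,55,[516,-173])
E
```

```text
9.125 [ 528.8 -365.9  199.8] [3.141e+00 1.000e-03 3.100e-01] 90.48937319178211
[((264, 172, 64, 65), 3142.0), ((220, 0, 57, 49), 2270.5)] [[297.69490779 211.14720544]]
[296.8, 204.4, 62.1, 66.8] 0.64
xy [ 532.32395952 -383.86577512] area 3112.0 3248.034700822551
[103.3, 151.6, 52.2, 49.3] 0.77
xy [ 520.89006551 -173.07723037] area 1851.5 1765.0595531566942
```

View pics/w4.png

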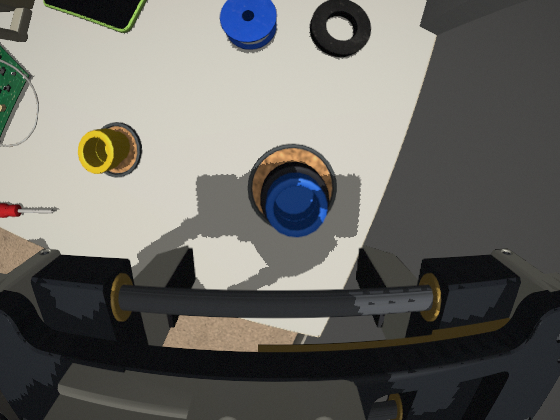

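The yellow pot stands in its dish, with its rim at (98,151). The blue pot is at (297,203), so I'm going down on it.

Call:
jog_arm:
  dp:
    - [-0.0045,0.019,0]
    - [0,0,0.04]
    - [0,0,0.045]
    - [0,0,0.035]
    - [0,0,0.021]
    - [0,0,0]
    - [0,0,0]
  twist: [0,0,0,0,0,0,0]

```text
time: 10.15
tool_pos: [531.9, -382.4, 61.2]
tcp_rot: [3.14, -0.001, 0.314]
contact_force: [-0.1, -0.1, 0.5]
grip_width: 90.0
finger_force: 0.0
```

Call:
jog_arm:
  dp:
    - [0,0,0]
    - [0,0,0]
    - [0,0,0]
    - [0,0,0]
    - [0,0,0]
    - [0,0,0]
  twist: [0,0,0,0,0,0]
  jaw: 0.04

```text
time: 10.9
tool_pos: [531.1, -382.9, 60.0]
tcp_rot: [3.141, -0.0, 0.313]
contact_force: [0.5, -1.5, 2.2]
grip_width: 55.5
finger_force: 30.0
```

Call:
jog_arm:
  dp:
    - [0,0,-0.005]
    - [0,0,-0.01]
    - [0,0,-0.02]
    - [0,0,-0.03]
    - [0,0,-0.03]
    - [0,0,-0.03]
    - [0,0,0]
  twist: [0,0,0,0,0,0,0]

```text
time: 11.78
tool_pos: [532.1, -383.4, 188.1]
tcp_rot: [3.137, -0.003, 0.313]
contact_force: [0.5, 0.5, -1.9]
grip_width: 55.5
finger_force: 30.0
```

Call:
jog_arm:
  dp:
    - [0.005,-0.018,0]
    - [0.01,-0.035,0]
    - [0.013,-0.045,0]
    - [0.013,-0.045,0]
    - [0.013,-0.045,0]
    - [0.013,-0.045,0]
    - [0.013,-0.045,0]
    - [0.013,-0.045,0]
    - [0.01,-0.035,0]
    - [0.005,-0.018,0]
  twist: [0,0,0,0,0,0,0,0,0,0]

```text
time: 13.02
tool_pos: [517.2, 10.1, 183.9]
tcp_rot: [-3.141, 0.002, 0.315]
contact_force: [-0.6, -0.0, -0.3]
grip_width: 55.8
finger_force: 30.0
```

```bash
python3 - <<'E'
from h import *
P,o,im=look('w5')
print(o['joint_positions'],proj(P,[[508,288.5,3]]))
for d in bot.masks_of('wrist',"medium_dish_floor")[:2]:
    print(d['bbox'],d['confidence']);sil(P,d['pixels'],42,8,8,[508,288])
E
```

```text
13.025 [517.2  10.1 183.9] [-3.141e+00  2.000e-03  3.150e-01] 55.76554761442969
[-1.28791055e-01  3.68233525e-01  1.61033742e+00  1.93257144e-05
  1.16494850e+00  1.12736546e+00] [[ 56.46097996 130.7351647 ]]
[56.3, 131.3, 55.6, 66.6] 0.72
xy [508.12919144 288.1914757 ] area 2816.0 2718.12243548908
```

View pics/w5.png

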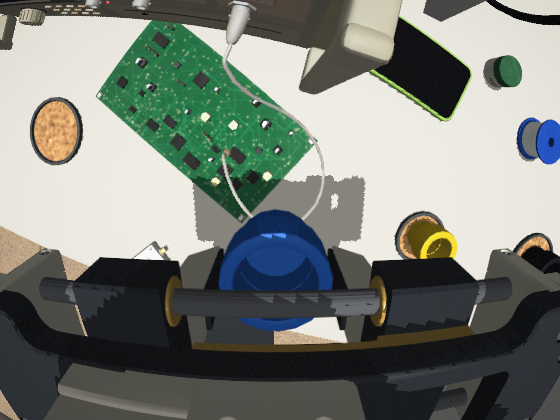

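The large dish at (56,131) matches (508,288) and the blue pot is held upright. Carrying on.

Call:
jog_arm:
  dp:
    - [0.0085,-0.03,0]
    - [0.0125,-0.0435,0]
    - [0.0125,-0.0435,0]
    - [0.0125,-0.0435,0]
    - [0.0125,-0.0435,0]
    - [0.0115,-0.0395,0]
    - [0.007,-0.024,0.03]
    - [0,0,0.04]
    - [0,0,0]
    - [0,0,0]
  twist: [0,0,0,0,0,0,0,0,0,0]

```text
time: 14.38
tool_pos: [510.3, 285.7, 115.8]
tcp_rot: [3.141, -0.001, 0.311]
contact_force: [0.1, -0.9, -0.6]
grip_width: 55.2
finger_force: 30.0
```

```bash
python3 - <<'E'
from h import *
P,o,im=look('w6')
a=np.linspace(0,2*np.pi,73)
q=proj(P,np.c_[508+42*np.cos(a),288.3+42*np.sin(a),0*a+8])
print(q.min(0),q.max(0))
cv2.polylines(im,[q.astype(np.int32)],True,(0,0,255),1);cv2.imwrite('pics/w6.png',im)
E
```

```text
14.375 [510.3 285.7 115.8] [ 3.141e+00 -1.000e-03  3.110e-01] 55.247775334395826
[223.58912024 161.99759168] [320.80769355 255.10278025]
```

View pics/w6.png

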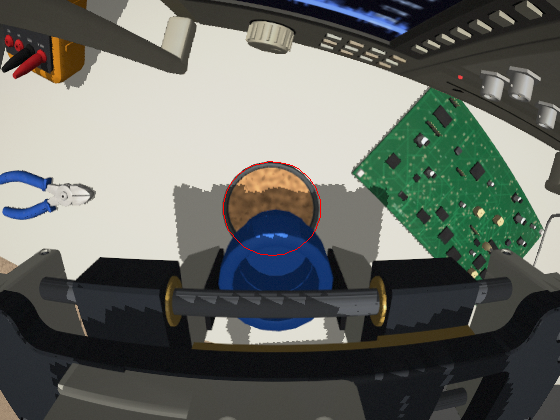

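The projected dish ring lies on the image, so only a correction of a few mm is needed before lowering.

Call:
jog_arm:
  dp:
    - [-0.001,-0.003,0.02]
    - [0,0,0.03]
    - [0,0,0.02]
    - [0,0,0.008]
    - [0,0,0.004]
    - [0,0,0]
    - [0,0,0]
  twist: [0,0,0,0,0,0,0]

```text
time: 15.3
tool_pos: [507.7, 289.3, 33.6]
tcp_rot: [-3.142, -0.002, 0.313]
contact_force: [0.1, -0.3, -0.6]
grip_width: 55.3
finger_force: 30.0
```

Call:
jog_arm:
  dp:
    - [0,0,0.001]
    - [0,0,0.001]
    - [0,0,0]
  twist: [0,0,0]

```text
time: 15.68
tool_pos: [507.5, 289.3, 32.0]
tcp_rot: [3.142, -0.001, 0.313]
contact_force: [-2.0, -1.6, 7.9]
grip_width: 55.6
finger_force: 30.0
```

Call:
jog_arm:
  dp:
    - [0,0,0]
    - [0,0,0]
    - [0,0,0]
    - [0,0,0]
    - [0,0,0]
  twist: [0,0,0,0,0]
  jaw: 0.09

```text
time: 16.3
tool_pos: [507.2, 289.0, 30.6]
tcp_rot: [3.141, 0.0, 0.313]
contact_force: [0.8, 0.3, 0.5]
grip_width: 90.1
finger_force: 0.0
```

Call:
jog_arm:
  dp:
    - [0,0,-0.02]
    - [0,0,-0.03]
    - [0,0,-0.04]
    - [0,0,-0.04]
    - [0,0,-0.03]
    - [-0.03,0,0]
    - [-0.03,0,0]
    - [-0.03,0,0]
    - [0,0,0]
    - [0,0,0]
  twist: [0,0,0,0,0,0,0,0,0,0]

```text
time: 17.55
tool_pos: [422.3, 261.6, 191.0]
tcp_rot: [3.142, -0.001, 0.313]
contact_force: [-0.6, 0.3, 0.2]
grip_width: 90.1
finger_force: 0.0
```

```bash
python3 - <<'E'
from h import *
P,o,w=look('w7');print(o['contact_force'])
t=bot.capture('top');s=bot.capture('scene')
cv2.imwrite('pics/f.png',np.hstack([cv2.resize(w[0:300,130:430],(300,300)),cv2.resize(s[140:300,220:360],(262,300)),cv2.resize(t[160:260,290:370],(240,300))])[:,:800])
for d in bot.masks_of('wrist',"medium_pot_center")[:1]:
    print(d['bbox'],d['confidence']);sil(P,d['pixels'],28,27,55,[508,288])
E
```

```text
17.55 [422.3 261.6 191. ] [ 3.142e+00 -1.000e-03  3.130e-01] 90.05528947676136
[-0.57764476  0.34311944  0.17862092]
[275.7, 102.1, 60.4, 60.6] 0.86
xy [508.11501031 289.89239561] area 2914.5 3014.6434699159
```

View pics/f.png

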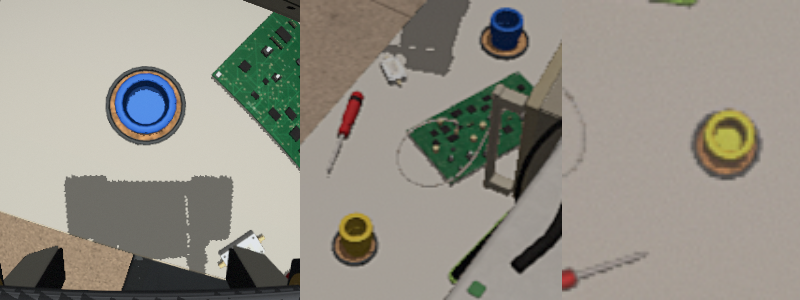

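The blue pot is centred in the large dish (145,105 in the left crop). The yellow pot stands upright in the small dish, a few mm off centre at most. The gripper is clear of both.

```bash
python3 -c "
from plant import bot
print(bot.close_job())"
```

```text
the job is handed in; nothing more can be done
None
```

I handed the job in at about 18 s of the 62 s allowed: the last pictures show the yellow pot upright in the small dish (about 5 mm off centre at most) and the blue pot upright in the large dish (about 2 mm off), with the gripper clear; no verdict came back.

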